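Fill the empty ways of a fuse board

TASK

Two of the four ways on the sloping fuse board stand empty. Fit the two spare fuse-links that lie on the bench into them, one in each, pressed fully home between the spring contacts and square to the board. Leave the fuse-link and the flat solid link that are already fitted where they are, and do not push the roll of tape, the screwdriver or the tape measure about.

Things in the scene. Friction and masses are not known exactly. Their poses are not given: they have to be found in the camera images.
- fuse_1: knife-blade fuse-link, one of three alike: white ceramic block 44 mm long (x), 28 wide (y), 38 tall (z); a flat blade 6 mm thick sticks out 17 mm at each end (79 mm overall), from 10 to 25 mm above the underside; a thin steel lug on top at each end (x = +-21 mm, up to 46 mm). Origin: centre of the underside, z out of its front. Either fitted in a way, or a spare lying on the bench lugs up
- fuse_2: fuse-link, same shape and frame as fuse_1, 0.1 to 0.2 kg; works either way round. Fitted in a way, or a spare on the bench. Fully home its x and z lie along the way's x and z and its origin is 8 mm out from the way's origin along z (top of the block then 46 mm off the plate, lugs 54 mm)
- fuse_3: fuse-link, same as fuse_1 and fuse_2; fitted in a way, or a spare on the bench
- way_1: fuse way, one of four alike, 64 mm apart across the sloping board: black base 132 x 40 x 6 mm. Origin: centre of its underside on the plate; x up the slope, y left across the board, z square out of the board, 28 degrees from vertical, towards the robot. May be empty or hold a fuse-link or the solid link; which way is where changes
- way_2: fuse way, same as way_1. At x = +-33 mm a copper contact of two sprung jaws, flared at the top (mouth 13 mm wide in y, 40 mm above the underside), grips a 6 mm blade; 56 mm clear between the two contacts. Home, the blades stand on copper floors 18 mm above the underside; pressing a fuse-link in takes some 10 N
- way_3: fuse way, same as way_1 and way_2; may be empty or filled
- way_4: fuse way, same as way_1 and way_2; may be empty or filled
- link: solid link: a bare flat steel bar 79 mm long (x), 6 thick (y), 15 tall (z), with two thin lugs up to 27 mm, fitted in one of the ways in place of a fuse-link (the neutral); origin at the centre of its underside, 18 mm out from the origin of the way it fills
- stand: stand: metal plate 292 mm wide, 222 mm up its slope, inclined 28 degrees, rising away from the robot, fixed to the bench. Origin on the bench under its middle, x away from the robot, y left. Lower edge at x = -100 mm, z = 24 mm; the ways' centres 84 mm up the slope; a terminal strip 42 mm tall, 125 mm wide lies across the plate above them, from 170 mm up
- tape: roll of masking tape lying flat on the bench, 100 mm across, 25 mm tall, origin at the centre of its underside; a bystander
- driver: large screwdriver lying on the bench, 221 mm long in its y, 31 mm thick, origin at the centre of its underside; a bystander
- measure: tape measure standing on the bench, 80 mm long in its y, 37 mm wide, 65 mm tall, origin at the centre of its underside; a bystander
Things that resemble listed ones, but are neither listed nor needed, are in the scene too. Leave any green or red look-alike of the fuse_3 alone. Leave any blue look-alike of the fuse_1 alone.

How it is judged (in metres and radians):
At the end, for the whole second after the job is handed in: Every one of the four ways holds a fuse-link or the solid link, fully home: within 6 mm of the way's centre along the slope, within 4 mm across, within 3 mm of its full depth, square to within 0.12 rad (7 degrees); the fuse-links are at rest (((x of fuse_1 in the frame of way_1 between -0.006 and 0.006 m and y of fuse_1 in the frame of way_1 between -0.004 and 0.004 m and z of fuse_1 in the frame of way_1 between 0.005 and 0.011 m and angle between the z axis of fuse_1 and the z axis of way_1, either way round below 0.12 rad and angle between the x axis of fuse_1 and the x axis of way_1, either way round below 0.12 rad) or (x of fuse_2 in the frame of way_1 between -0.006 and 0.006 m and y of fuse_2 in the frame of way_1 between -0.004 and 0.004 m and z of fuse_2 in the frame of way_1 between 0.005 and 0.011 m and angle between the z axis of fuse_2 and the z axis of way_1, either way round below 0.12 rad and angle between the x axis of fuse_2 and the x axis of way_1, either way round below 0.12 rad) or (x of fuse_3 in the frame of way_1 between -0.006 and 0.006 m and y of fuse_3 in the frame of way_1 between -0.004 and 0.004 m and z of fuse_3 in the frame of way_1 between 0.005 and 0.011 m and angle between the z axis of fuse_3 and the z axis of way_1, either way round below 0.12 rad and angle between the x axis of fuse_3 and the x axis of way_1, either way round below 0.12 rad) or (x of link in the frame of way_1 between -0.006 and 0.006 m and y of link in the frame of way_1 between -0.004 and 0.004 m and z of link in the frame of way_1 between 0.015 and 0.021 m and angle between the z axis of link and the z axis of way_1, either way round below 0.12 rad and angle between the x axis of link and the x axis of way_1, either way round below 0.12 rad)) and ((x of fuse_1 in the frame of way_2 between -0.006 and 0.006 m and y of fuse_1 in the frame of way_2 between -0.004 and 0.004 m and z of fuse_1 in the frame of way_2 between 0.005 and 0.011 m and angle between the z axis of fuse_1 and the z axis of way_2, either way round below 0.12 rad and angle between the x axis of fuse_1 and the x axis of way_2, either way round below 0.12 rad) or (x of fuse_2 in the frame of way_2 between -0.006 and 0.006 m and y of fuse_2 in the frame of way_2 between -0.004 and 0.004 m and z of fuse_2 in the frame of way_2 between 0.005 and 0.011 m and angle between the z axis of fuse_2 and the z axis of way_2, either way round below 0.12 rad and angle between the x axis of fuse_2 and the x axis of way_2, either way round below 0.12 rad) or (x of fuse_3 in the frame of way_2 between -0.006 and 0.006 m and y of fuse_3 in the frame of way_2 between -0.004 and 0.004 m and z of fuse_3 in the frame of way_2 between 0.005 and 0.011 m and angle between the z axis of fuse_3 and the z axis of way_2, either way round below 0.12 rad and angle between the x axis of fuse_3 and the x axis of way_2, either way round below 0.12 rad) or (x of link in the frame of way_2 between -0.006 and 0.006 m and y of link in the frame of way_2 between -0.004 and 0.004 m and z of link in the frame of way_2 between 0.015 and 0.021 m and angle between the z axis of link and the z axis of way_2, either way round below 0.12 rad and angle between the x axis of link and the x axis of way_2, either way round below 0.12 rad)) and ((x of fuse_1 in the frame of way_3 between -0.006 and 0.006 m and y of fuse_1 in the frame of way_3 between -0.004 and 0.004 m and z of fuse_1 in the frame of way_3 between 0.005 and 0.011 m and angle between the z axis of fuse_1 and the z axis of way_3, either way round below 0.12 rad and angle between the x axis of fuse_1 and the x axis of way_3, either way round below 0.12 rad) or (x of fuse_2 in the frame of way_3 between -0.006 and 0.006 m and y of fuse_2 in the frame of way_3 between -0.004 and 0.004 m and z of fuse_2 in the frame of way_3 between 0.005 and 0.011 m and angle between the z axis of fuse_2 and the z axis of way_3, either way round below 0.12 rad and angle between the x axis of fuse_2 and the x axis of way_3, either way round below 0.12 rad) or (x of fuse_3 in the frame of way_3 between -0.006 and 0.006 m and y of fuse_3 in the frame of way_3 between -0.004 and 0.004 m and z of fuse_3 in the frame of way_3 between 0.005 and 0.011 m and angle between the z axis of fuse_3 and the z axis of way_3, either way round below 0.12 rad and angle between the x axis of fuse_3 and the x axis of way_3, either way round below 0.12 rad) or (x of link in the frame of way_3 between -0.006 and 0.006 m and y of link in the frame of way_3 between -0.004 and 0.004 m and z of link in the frame of way_3 between 0.015 and 0.021 m and angle between the z axis of link and the z axis of way_3, either way round below 0.12 rad and angle between the x axis of link and the x axis of way_3, either way round below 0.12 rad)) and ((x of fuse_1 in the frame of way_4 between -0.006 and 0.006 m and y of fuse_1 in the frame of way_4 between -0.004 and 0.004 m and z of fuse_1 in the frame of way_4 between 0.005 and 0.011 m and angle between the z axis of fuse_1 and the z axis of way_4, either way round below 0.12 rad and angle between the x axis of fuse_1 and the x axis of way_4, either way round below 0.12 rad) or (x of fuse_2 in the frame of way_4 between -0.006 and 0.006 m and y of fuse_2 in the frame of way_4 between -0.004 and 0.004 m and z of fuse_2 in the frame of way_4 between 0.005 and 0.011 m and angle between the z axis of fuse_2 and the z axis of way_4, either way round below 0.12 rad and angle between the x axis of fuse_2 and the x axis of way_4, either way round below 0.12 rad) or (x of fuse_3 in the frame of way_4 between -0.006 and 0.006 m and y of fuse_3 in the frame of way_4 between -0.004 and 0.004 m and z of fuse_3 in the frame of way_4 between 0.005 and 0.011 m and angle between the z axis of fuse_3 and the z axis of way_4, either way round below 0.12 rad and angle between the x axis of fuse_3 and the x axis of way_4, either way round below 0.12 rad) or (x of link in the frame of way_4 between -0.006 and 0.006 m and y of link in the frame of way_4 between -0.004 and 0.004 m and z of link in the frame of way_4 between 0.015 and 0.021 m and angle between the z axis of link and the z axis of way_4, either way round below 0.12 rad and angle between the x axis of link and the x axis of way_4, either way round below 0.12 rad)) and linear speed of each of fuse_1, fuse_2, fuse_3 below 0.01 m/s); the robot touches nothing.
It fails at once if the fuse-link that was already fitted is shifted by more than 6 mm (distance of fuse_1 from where it was at the start of the episode above 0.006 m).
It fails at once if the fitted solid link is shifted by more than 6 mm (distance of link from where it was at the start of the episode above 0.006 m).
It fails at once if the roll of masking tape is pushed about by more than 30 mm (distance of tape from where it was at the start of the episode above 0.03 m).
It fails at once if the screwdriver is pushed about by more than 30 mm (distance of driver from where it was at the start of the episode above 0.03 m).
It fails at once if the tape measure is pushed about by more than 30 mm (distance of measure from where it was at the start of the episode above 0.03 m).
It also fails if it takes over 48 s, if anything falls off the work surface, if the arm or the gripper's body presses on something with over 40 N, if the wrist force passes 120 N, or if a joint passes its speed limit or range.

ROBOT

A 6-joint arm with a two-finger parallel gripper is mounted at the origin on a cart in front of the work surface, level with it; the furniture and walls round the work are solid. World frame = base frame: x ahead of the robot, y to its left, z up, the work surface at z = 0. Lengths are in mm, angles in rad, forces in N, time in s.
With the tool pointing down it reaches from about 225 to 875 mm from the base axis. Payload 3.4 kg.
Tool frame: the origin (TCP) lies on the centre line of the jaws, within the pads' length; the fingertips stand 17 mm ahead of it and the grasp point (between the pads) lies 2 mm behind it (ctrl.tip_extent is the distance from the TCP to the fingertips, in mm); z points along the fingers, y is the line along which they close (so a half turn about z gives the same grasp; the last joint's range is limited). The gripper opens to 85 mm and grips with 20 to 120 N. Pads are 22 mm wide; open, the fingers measure 114 mm over their backs; the gripper's body (76 mm by 85 mm) begins 54 mm behind the grasp point. The pads swing forward as they close: fully open they stand 13 mm farther back than shut.
Start: joints at [-1.42, 0.276, 1.505, -0, 1.361, -0.121], TCP at [154.365, -553.924, 248.328] pointing down, gripper open.
Joint ranges: [-2.89, 2.89], [-0.75, 2.08], [0.22, 2.7], [-1.18, 4.32], [0.11, 2.71], [-2.7, 2.7]. Speed limits (rad/s): [2.57, 2.57, 3.14, 3.14, 3.14, 3.14].

INTERFACE

Orientations are given as a unit quaternion [w, x, y, z].
In Python, from workcell import ctrl gives the robot as it stands. The module is installed in compiled form; this text tells all that it offers.
- The arm moves only by the tool move_arm, never from a script. Its argument "rows" is a list that holds one entry, the list of rows, each a list of 7 numbers: the shift along the tool's x, y, z scaled (see below), then the turn, a rotation vector about the tool's x, y, z scaled (see below), then the finger opening in mm, from 0 to 85.4. In form: [[[tx, ty, tz, ax, ay, az, grip], ...]]. A call has 1 to 20 rows; each row is the pose to reach, as a shift and turn from the pose commanded when the call began, along the tool's axes at that moment; what a row does not reach only later rows make up. The controller multiplies each number of a shift by 250 mm and each number of a turn by pi/4 rad. A row lasts 1/12 s, in which the tool goes at most 41.7 mm and 7.16 degrees, less where a joint would pass 70% of its speed; a pose out of reach is approached as far as the arm can. A call with a number of a shift or a turn outside -1 to 1 is refused whole. A call with a gripper value outside its range is refused whole. The fingers move at their own pace and stop on an object; "grip_force" is the grip in N (left out, the last holds). Time passes only in rows, so rows that repeat a pose let the fingers close. It gives the time, the measured TCP pose, the force, the opening and the grip force at its end, in the units of the state.
- ctrl.state(): the state, without advancing time (a new reading comes with each control period).
- ctrl.read_camera(name): name is "side" or "top"; returns the picture (400x640x3 uint8, blue, green, red); there is no depth.
- ctrl.camera_params(name): a dict with "camera_matrix" (3x3 intrinsics, pixels), "R" (3x3) and "t" (3): a world point X has camera coordinates R X + t. Camera axes: x right, y down, z forward; pixel columns grow to the right and rows downward; lengths in mm; the calibration is good to about 2 mm. A picture is of the moment at which its call begins. camera_params takes no time and is no camera call.
- ctrl.job_done(): hands the job in; it is judged then, once.
The state is a dict: "time_s": time; "q": joint angles; "joint_vel": joint speeds; "tau": joint torques, N m; "tcp_pos": TCP position; "tcp_rot": TCP orientation; "ft_force": force on the tool from outside, world axes, zero at the start; "wrist_torque": the same for the moment, N m; "width": finger opening in mm; "grasp_force": force on a finger pad.
Only numpy, scipy, OpenCV 4.12 (cv2) and the standard library are available. Lean on these libraries where they do the work, as an engineer would, in place of code of your own. Each camera call takes 0.05 s, during which the arm holds its last target. There are 200 camera calls.

## Working session

There is one attempt and no reset: what is moved stays moved. The work goes in short steps, Python scripts to look and compute and a tool call to move; the robot and the scene stay as the last step left them, time stands still between calls to the robot, and variables do not carry over. Pictures are saved under pics/ and viewed, at most 10 in all, crops included, and the job is handed in when it is done.

Besides the shell and the picture viewer there is one more tool, called after "Call:" by a JSON object that holds its "method" and its "body". move_arm: Moves the arm, as the interface text tells. Its arguments: {"type":"object","properties":{"rows":{"type":"array"},"grip_force":{"type":"number"}},"required":["rows"]}

```bash
mkdir -p pics
python3 - <<'E'
from workcell import ctrl
import cv2
for n in("top","side"):
    cv2.imwrite(f"pics/{n}0.png",ctrl.read_camera(n)); p=ctrl.camera_params(n); print(n,{k:__import__('numpy').round(v,4).tolist() for k,v in p.items()})
s=ctrl.state(); print(s)
E
```

```text
top {'camera_matrix': [[495.1311, 0.0, 321.119], [0.0, 495.1311, 193.2349], [0.0, 0.0, 1.0]], 'R': [[0.0043, -0.9998, 0.0195], [-0.9914, -0.0068, -0.1303], [0.1304, -0.0188, -0.9913]], 't': [-0.9141, 555.1215, 1621.6011]}
side {'camera_matrix': [[362.7777, 0.0, 321.3176], [0.0, 362.7777, 200.4249], [0.0, 0.0, 1.0]], 'R': [[-0.9244, -0.3814, 0.0095], [-0.2175, 0.5064, -0.8344], [0.3135, -0.7733, -0.5511]], 't': [488.561, 173.2944, 968.3183]}
{'time_s': 0.1, 'q': array([-1.41998645e+00,  2.76544622e-01,  1.50599108e+00,  9.08864587e-06,
        1.36072499e+00, -1.21013296e-01]), 'joint_vel': array([-0.00016831, -0.00298403, -0.00249656, -0.00123857, -0.0003887 ,
       -0.00028192]), 'tau': array([ 1.15283605e-03, -4.17701161e+01, -2.46405280e+01, -1.24063490e-04,
        5.81098924e-03,  1.12143903e-05]), 'tcp_pos': array([ 154.30425556, -553.45047671,  247.52502075]), 'tcp_rot': array([-8.33993839e-04,  9.90778013e-01,  1.35492557e-01, -7.98187914e-06]), 'ft_force': array([-0.410392  , -0.24778696, -0.10862092]), 'wrist_torque': array([-0.01613495, -0.00179276,  0.03081933]), 'grasp_force': 0.0, 'width': 85.69542511506937}
```

View pics/top0.png

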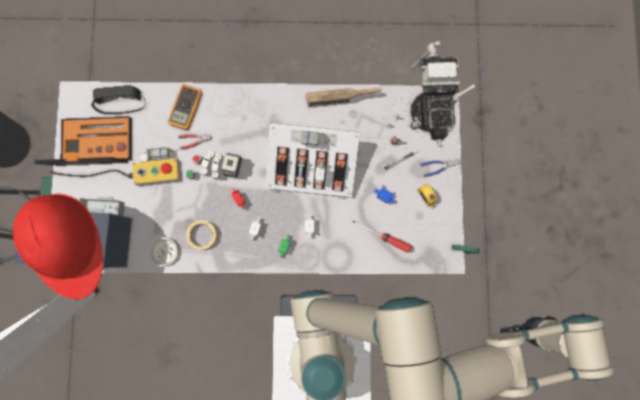

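View pics/side0.png

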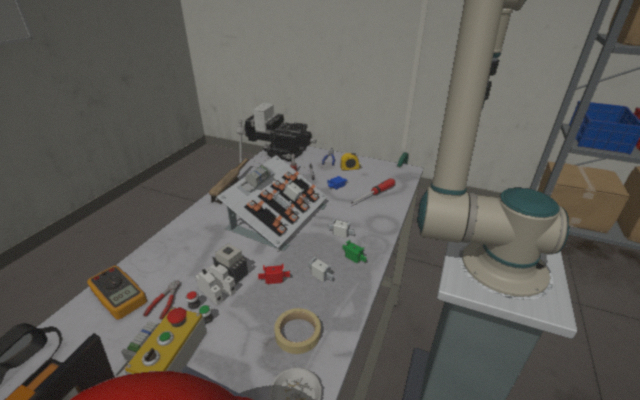

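Run:
```python
import cv2
t=cv2.imread("pics/top0.png")[120:255,240:370]; s=cv2.imread("pics/side0.png")[145:295,215:375]
cv2.imwrite("pics/t1.png",cv2.resize(t,None,fx=4.4,fy=4.4,interpolation=cv2.INTER_CUBIC))
cv2.imwrite("pics/s1.png",cv2.resize(s,None,fx=4,fy=4,interpolation=cv2.INTER_CUBIC))
```

```text
(no output)
```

View pics/t1.png

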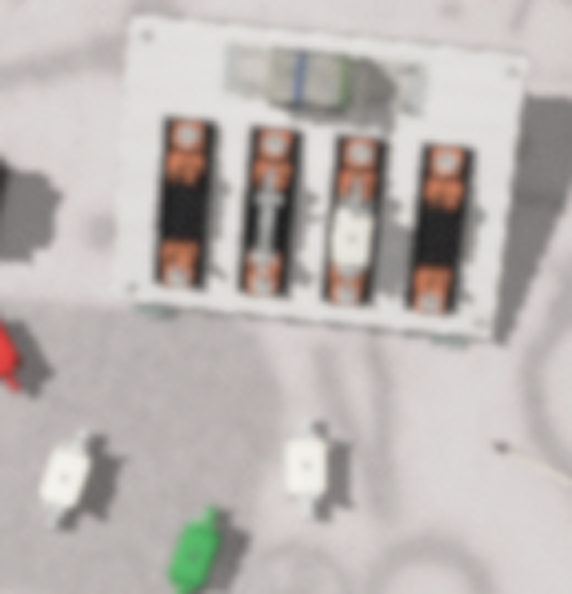

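View pics/s1.png

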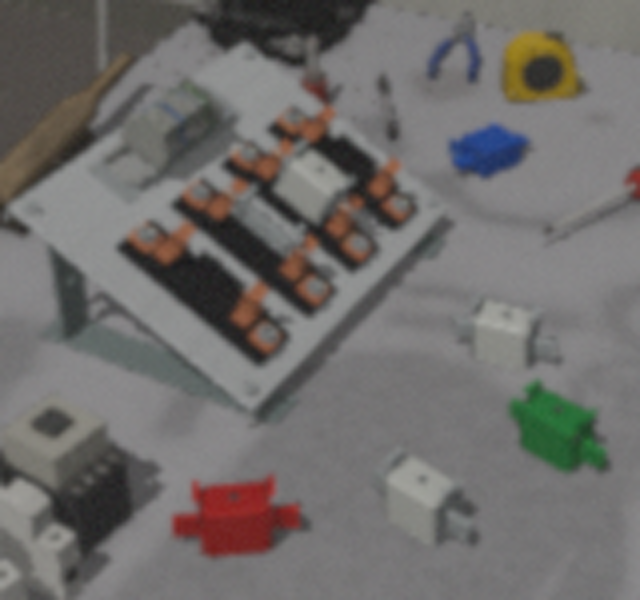

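```bash
cat > h.py <<'E'
import numpy as np, cv2
from scipy.optimize import least_squares
from workcell import ctrl
P={n:ctrl.camera_params(n) for n in("top","side")}
def proj(n,X):
    p=P[n]; c=np.atleast_2d(X)@p["R"].T+p["t"]; u=c@p["camera_matrix"].T; return u[:,:2]/u[:,2:]
T=lambda a:(np.array(a,float)+.5)/4.4-.5+[240,120]
S=lambda a:(np.array(a,float)+.5)/4-.5+[215,145]
def rz(a): return np.array([[np.cos(a),-np.sin(a),0],[np.sin(a),np.cos(a),0],[0,0,1]])
sl=np.deg2rad(28); M=np.array([[np.cos(sl),0,-np.sin(sl)],[0,1,0],[np.sin(sl),0,np.cos(sl)]])
def board(p,L): # L: (up slope from lower edge, y, out of plate)
    return (np.atleast_2d(L)@M.T+[-100,0,24])@rz(p[2]).T+[p[0],p[1],p[3] if len(p)>3 else 0]
def fusept(p,L): return np.atleast_2d(L)@rz(p[2]).T+[p[0],p[1],p[3]]
def tri(t,s): 
    f=lambda X:np.r_[(proj("top",X)-t).ravel(),(proj("side",X)-s).ravel()]
    r=least_squares(f,[400,0,0]); return r.x,r.fun
E
cat > m.py <<'E'
from h import *
np.set_printoptions(precision=2,suppress=True)
for n,t,s in(("A",(65,478),(423,479)),("B",(307,466),(507,312)),("fit",(352,240),(322,170))):
    print(n,*tri(T(t),S(s)))
# board
pl=np.array([[222,146,0],[222,-146,0],[0,-146,0],[0,146,0]]);
ptT=[(133,15),(526,55),(495,340),(117,303)]; ptS=[(8,210),(250,40),(455,218),(252,413)]
wb=lambda y:np.array([[150,y+20,6],[150,y-20,6],[18,y-20,6],[18,y+20,6]])
wT=[(168,116),(214,122),(203,290),(155,285),(428,143),(474,148),(456,313),(408,310)]
LT=np.vstack([pl,wb(96),wb(-96)]); iT=T(ptT+wT); LS=pl; iS=S(ptS)
for use in("both","top","side"):
    f=lambda p:np.r_[(proj("top",board(p,LT))-iT).ravel()*(use!="side"),(proj("side",board(p,LS))-iS).ravel()*(use!="top")]
    r=least_squares(f,[500,0,0,0] if use=="both" else [500,0,0],loss="soft_l1"); print(use,r.x); 
    if use=="both":print(r.fun.reshape(-1,2)); b=r.x
print("ways", [board(b,[84,y,0]).ravel() for y in(96,32,-32,-96)],"fitted dot",board(b,[84,-32,46]))
bl=np.array([[22,14,38],[22,-14,38],[-22,-14,38],[-22,14,38]])
for n,c in(("A",[(58,440),(93,448),(76,508),(40,500)]),("B",[(288,436),(327,438),(326,495),(287,493)])):
    f=lambda p:(proj("top",fusept([*p,0],bl))-T(c)).ravel()
    r=least_squares(f,[300,0,0]); print(n,r.x,r.fun)
E
python3 m.py
```

```text
A [438.37 223.13  35.67] [-0.14 -0.48  0.38  0.05]
B [447.85  40.99  38.21] [-0.1  -0.36  0.32  0.04]
fit [610.03   9.13 102.12] [-0.17 -0.44  0.44  0.06]
both [661.32  34.62  -0.1   -6.81]
[[-0.04  0.08]
 [ 0.55  0.45]
 [-0.7  -0.48]
 [-0.55 -1.03]
 [-0.49  0.1 ]
 [ 1.24  0.01]
 [ 0.71 -0.32]
 [-0.22 -0.42]
 [-1.16  0.09]
 [ 0.54  0.23]
 [-0.01  0.39]
 [-0.92 -0.16]
 [ 1.32 -0.08]
 [-0.42  1.34]
 [-0.72 -2.08]
 [ 1.25 -0.05]]
top [659.78  34.36  -0.09]
side [656.66  44.29  -0.11]
ways [array([645.01, 132.68,  56.63]), array([638.74,  68.99,  56.63]), array([632.47,   5.3 ,  56.63]), array([626.21, -58.39,  56.63])] fitted dot [[610.98   7.41  97.24]]
A [439.68 221.1   -0.25] [-0.3   0.22 -0.09  0.54  0.2  -0.21  0.19 -0.54]
B [447.09  40.67  -0.02] [ 0.29 -0.04 -0.14 -0.27 -0.28  0.04  0.13  0.27]
```

```bash
cat >> h.py <<'E'
from scipy.spatial.transform import Rotation as Ro
def Rtool(): 
    q=ctrl.state()["tcp_rot"]; return Ro.from_quat([q[1],q[2],q[3],q[0]])
def down(yaw): # tool x at yaw, z down
    c,s=np.cos(yaw),np.sin(yaw); return Ro.from_matrix(np.array([[c,s,0],[s,-c,0],[0,0,-1.]]))
def go(pos,R,note=""):
    st=ctrl.state(); R0=Rtool(); d=R0.inv().apply(np.array(pos)-st["tcp_pos"]); a=(R0.inv()*R).as_rotvec()
    print(note,"tcp",st["tcp_pos"].round(1),"d",d.round(1),"->",np.r_[d/250,a/(np.pi/4)].round(4).tolist(),"rows>=",round(max(np.linalg.norm(d)/41.7,np.degrees(np.linalg.norm(a))/7.16),1))
E
cat > b.py <<'E'
from h import *
np.set_printoptions(precision=2,suppress=True)
g=cv2.imread("pics/top0.png").astype(float)
def dark(c,r=(7,12)):
    u,v=int(round(c[0])),int(round(c[1])); w=g[v-r[1]:v+r[1]+1,u-r[0]:u+r[0]+1].max(2)
    k=np.clip(110-w,0,80); yy,xx=np.mgrid[v-r[1]:v+r[1]+1,u-r[0]:u+r[0]+1]
    return (k*xx).sum()/k.sum(),(k*yy).sum()/k.sum()
L=T((185,208)); Rr=T((439,235))
L=dark(L,(8,9)); Rr=dark(Rr,(8,9)); print("dark",L,Rr)
# ray to height plane: board point (84,+-96,6)
iT=np.array([L,Rr,T((352,240))]); LT=np.array([[84,96,6],[84,-96,6],[84,-32,46]])
for w in(1,0):
    f=lambda p:np.r_[(proj("top",board(p,LT[:]))-iT)[:,0],(proj("top",board(p,LT))-iT)[:,1]*[w,w,1], 0 if w else 0]
    r=least_squares(f,[660,34,-.1]); print(r.x,r.fun)
E
python3 b.py; python3 -c "
from h import *
go([447.5,41,90],down(-.02))"
```

```text
dark (np.float64(281.72846621837976), np.float64(167.2482655566229)) (np.float64(339.14354579539366), np.float64(173.30969469737548))
[656.59  35.74  -0.1 ] [-0.25  0.2   0.05 -0.24 -0.37  0.59  0.  ]
[659.43  34.54  -0.13] [-0.04  0.15 -0.11 -0.   -0.   -0.    0.  ]
 tcp [ 154.3 -553.5  247.5] d [ 442.  -493.6  158.4] -> [1.768, -1.9746, 0.6337, -0.0021, 0.0, 0.3716] rows>= 16.3
```

Call:
{"method": "move_arm", "body": {"rows": [[[0.11,-0.1235,0,0,0,0,85],[0.22,-0.247,0,0,0,0,85],[0.33,-0.37,0,0,0,0,85],[0.44,-0.494,0,0,0,0,85],[0.55,-0.6175,0,0,0,0,85],[0.66,-0.741,0,0,0,0,85],[0.77,-0.8645,0,0,0,0,85],[0.88,-0.988,0,0,0,0,85]]]}}

```text
time_s: 0.77
tcp_pos: [300.1, -254.8, 248.1]
tcp_rot: [-0.0, 0.991, 0.135, 0.0]
ft_force: [0.2, -0.4, -0.9]
width: 84.9
grasp_force: 0.0
```

Call:
{"method": "move_arm", "body": {"rows": [[[0.11,-0.123,0.05,0,0,0.05,60],[0.22,-0.246,0.1,0,0,0.1,60],[0.33,-0.369,0.2,0,0,0.15,60],[0.44,-0.492,0.3,0,0,0.2,60],[0.55,-0.615,0.4,0,0,0.25,60],[0.66,-0.738,0.5,0,0,0.3,60],[0.77,-0.861,0.58,0,0,0.35,60],[0.888,-0.984,0.634,0,0,0.37,60],[0.888,-0.984,0.634,0,0,0.37,60],[0.888,-0.984,0.634,0,0,0.37,60],[0.888,-0.984,0.634,0,0,0.37,60],[0.888,-0.984,0.634,0,0,0.37,60]]]}}

```text
time_s: 1.77
tcp_pos: [447.2, 39.5, 89.6]
tcp_rot: [0.0, 1.0, -0.009, -0.001]
ft_force: [-0.3, -1.0, 0.4]
width: 59.7
grasp_force: 0.0
```

Run:
```python
from h import *
go([447.5,41,24],down(-.02)); print(ctrl.state()["time_s"],ctrl.state()["width"])
s=ctrl.read_camera("side"); cv2.imwrite("pics/s2.png",cv2.resize(s[100:260,260:420],None,fx=3.7,fy=3.7,interpolation=cv2.INTER_CUBIC))
```

```text
tcp [447.2  39.5  89.6] d [ 0.4 -1.6 65.6] -> [0.0014, -0.0063, 0.2623, 0.0007, 0.0017, 0.0028] rows>= 1.6
1.7667 59.71704021786468
```

View pics/s2.png

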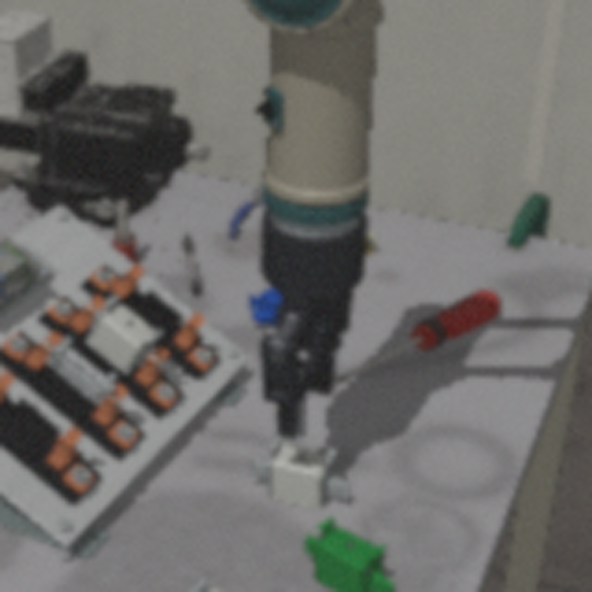

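Call:
{"method": "move_arm", "body": {"rows": [[[0.0015,-0.003,0.13,0,0.002,0.003,60],[0.0015,-0.006,0.2,0,0.002,0.003,60],[0.0015,-0.006,0.262,0,0.002,0.003,60],[0.0015,-0.006,0.262,0,0.002,0.003,50],[0.0015,-0.006,0.262,0,0.002,0.003,40],[0.0015,-0.006,0.262,0,0.002,0.003,30],[0.0015,-0.006,0.262,0,0.002,0.003,20],[0.0015,-0.006,0.262,0,0.002,0.003,20],[0.0015,-0.006,0.262,0,0.002,0.003,20],[0.0015,-0.006,0.262,0,0.002,0.003,20],[0.0015,-0.006,0.262,0,0.002,0.003,20]]], "grip_force": 30}}

```text
time_s: 2.73
tcp_pos: [449.2, 40.6, 25.6]
tcp_rot: [0.001, 1.0, -0.01, 0.002]
ft_force: [-0.8, -2.4, 6.9]
width: 27.7
grasp_force: 31.0
```

Run:
```python
from h import *
s=ctrl.state(); print(s["tcp_pos"],s["tcp_rot"],s["width"],s["grasp_force"],s["ft_force"],s["time_s"])
go([439.5,222,90],down(-.25))
```

```text
[449.20945946  40.60970348  25.58730366] [ 5.63502049e-04  9.99944877e-01 -1.02623129e-02  2.14695111e-03] 27.678388310864985 31.009605824947357 [-0.79947649 -2.4403729   6.85149422] 2.7333
 tcp [449.2  40.6  25.6] d [ -13.2 -181.1  -64.7] -> [-0.0526, -0.7243, -0.2587, 0.0007, -0.0056, 0.2922] rows>= 4.6
```

Call:
{"method": "move_arm", "body": {"rows": [[[0,0,0,0,0,0,40],[0,0,0,0,0,0,60],[0,0,0,0,0,0,60],[0,0,-0.13,0,0,0,60],[-0.01,-0.06,-0.26,0,0,0.07,60],[-0.02,-0.2,-0.26,0,0,0.14,60],[-0.03,-0.35,-0.26,0,0,0.21,60],[-0.05,-0.5,-0.26,0,0,0.29,60],[-0.053,-0.65,-0.26,0,0,0.29,60],[-0.053,-0.724,-0.26,0,0,0.29,60],[-0.053,-0.724,-0.26,0,0,0.29,60],[-0.053,-0.724,-0.26,0,0,0.29,60],[-0.053,-0.724,-0.26,0,0,0.29,60]]]}}

```text
time_s: 3.82
tcp_pos: [438.1, 221.7, 88.9]
tcp_rot: [0.001, 0.992, -0.124, 0.0]
ft_force: [0.2, 0.4, 0.1]
width: 59.7
grasp_force: 0.0
```

Run:
```python
from h import *
np.set_printoptions(precision=2,suppress=True)
im=[ctrl.read_camera("top") for _ in range(2)]; si=ctrl.read_camera("side")
cv2.imwrite("pics/top2.png",im[0]); cv2.imwrite("pics/side2.png",si)
a=cv2.resize(im[0][205:250,290:335],None,fx=8.8,fy=8.8,interpolation=cv2.INTER_CUBIC)
b=cv2.resize(si[210:250,320:360],None,fx=8.8,fy=8.8,interpolation=cv2.INTER_CUBIC)
a=cv2.resize(a,(396,396)); b=cv2.resize(b,(396,396)) # side scale 9.9
cv2.imwrite("pics/c2.png",np.hstack([a,b]))
# shift of the block between before/after, by subpixel phase of templates
o=cv2.imread("pics/top0.png"); 
def sh(o,n,c,r=9):
    u,v=c; t=o[v-r:v+r,u-r:u+r]; w=n[v-r-4:v+r+4,u-r-4:u+r+4]
    m=cv2.matchTemplate(cv2.resize(w,None,fx=8,fy=8,interpolation=3),cv2.resize(t,None,fx=8,fy=8,interpolation=3),5); _,q,_,l=cv2.minMaxLoc(m); return np.array(l)/8-4,q
print("top shift",sh(o,im[0],(310,226)),"side",sh(cv2.imread("pics/side0.png"),si,(342,229)))
go([439.5,222,90],down(-.25)); s=ctrl.state();print(s["time_s"],s["ft_force"])
```

```text
top shift (array([ 1., -4.]), 0.6019288897514343) side (array([ 4., -4.]), 0.39200252294540405)
 tcp [438.6 221.1  89.1] d [ 0.7 -1.1 -0.9] -> [0.0028, -0.0043, -0.0036, 0.0005, -0.0014, -0.0006] rows>= 0.0
3.9667 [-0.51 -0.93  0.25]
```

View pics/c2.png

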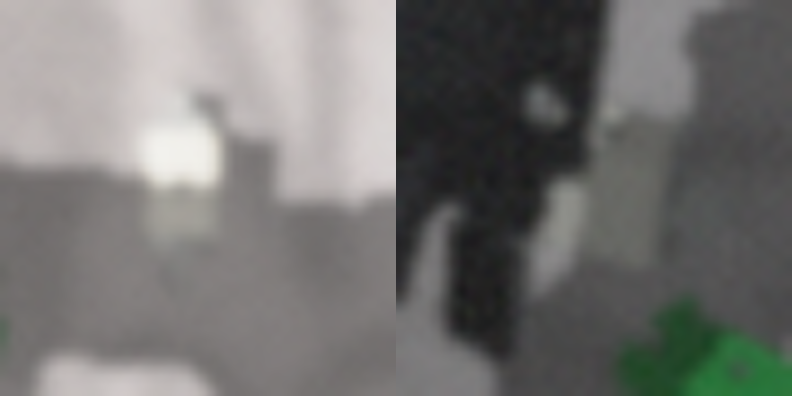

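Run:
```python
from h import *
for x in ([449,40.6,38],[447,40.6,38],[449,41.6,38]): print(proj("top",x),proj("side",x))
i=cv2.imread("pics/top2.png").astype(float).sum(2)
for v in (221,222,223,224,226,227,228,229): print(v,i[v,302:320].astype(int))
o=cv2.imread("pics/top0.png").astype(float).sum(2)
for v in (222,224,226,228): print(v,o[v,300:320].astype(int))
```

```text
[[309.41138824 224.82088347]] [[341.3675532  222.55835458]]
[[309.40691559 225.42402136]] [[342.01450174 222.72094793]]
[[309.10972028 224.8191823 ]] [[341.25119584 222.74854565]]
221 [569 582 602 639 682 712 717 716 716 715 711 692 620 473 397 396 403 407]
222 [561 583 599 633 679 711 720 717 716 716 711 698 630 479 390 372 363 365]
223 [528 563 583 609 664 704 716 714 713 711 712 695 630 478 390 369 358 359]
224 [461 502 523 543 613 676 699 697 688 690 698 684 616 470 386 368 361 364]
226 [368 376 381 395 436 504 538 518 492 506 538 525 475 412 384 378 369 371]
227 [371 372 376 388 415 458 478 474 463 470 479 464 434 394 380 377 373 365]
228 [372 381 380 389 419 455 475 474 471 472 470 455 426 397 387 379 375 364]
229 [380 384 384 392 424 458 473 479 477 475 472 458 430 395 386 385 375 367]
222 [543 552 565 585 627 679 709 715 713 713 713 711 695 637 501 416 379 371
 391 453]
224 [560 571 577 593 635 684 712 715 702 692 695 705 695 632 477 387 374 369
 397 472]
226 [582 595 603 617 644 686 712 714 697 674 678 700 695 634 487 393 378 380
 406 482]
228 [593 610 616 628 653 691 715 720 718 713 713 710 696 634 482 396 382 384
 408 489]
```

Call:
{"method": "move_arm", "body": {"rows": [[[0.003,-0.004,0.1,0,0,0,60],[0.003,-0.004,0.2,0,0,0,60],[0.003,-0.004,0.262,0,0,0,60],[0.003,-0.004,0.262,0,0,0,50],[0.003,-0.004,0.262,0,0,0,40],[0.003,-0.004,0.262,0,0,0,30],[0.003,-0.004,0.262,0,0,0,20],[0.003,-0.004,0.262,0,0,0,15],[0.003,-0.004,0.262,0,0,0,15],[0.003,-0.004,0.262,0,0,0,15],[0.003,-0.004,0.262,0,0,0,15],[0.003,-0.004,0.262,0,0,0,15]]], "grip_force": 50}}

```text
time_s: 4.97
tcp_pos: [440.7, 223.2, 24.8]
tcp_rot: [-0.0, 0.992, -0.124, 0.002]
ft_force: [0.3, -2.6, 6.3]
width: 27.6
grasp_force: 49.4
```

```bash
cat > b2.py <<'E'
from h import *
np.set_printoptions(precision=2,suppress=True)
# dots: A, B before (z=38 known), B after (y=40.6), fitted; dark centroids u only
ob=[(T((65,478)),S((423,479))),(T((307,466)),S((507,312))),(np.array([310.15,225.5]),np.array([341.9,222.6])),(T((352,240)),S((322,170)))]
dk=np.array([281.73,339.14]); 
def f(p):
    x,y,yaw,du,dv,su,sv,ax,ay,bx,by,cx=p; o=np.array([du,dv]); q=np.array([su,sv])
    pts=[[ax,ay,38],[bx,by,38],[cx,40.6,38],board(p[:3],[84,-32,46])[0]]
    r=[]
    for (t,s),X in zip(ob,pts): r+=[proj("top",X)[0]+o-t,(proj("side",X)[0]+q-s)]
    r.append(proj("top",board(p[:3],[[84,96,6],[84,-96,6]]))[:,0]+du-dk)
    r.append(np.array([du,dv,su,sv])*0.3); r.append([(yaw+.10)*20])
    return np.concatenate(r)
r=least_squares(f,[660,36,-.1,.5,0,0,0,439,222,447,42,447]); print(r.x); print(r.fun)
b=r.x[:3]; np.save("b.npy",r.x)
for y in(96,-96): print("way",y,board(b,[84,y,0]))
def draw(img,n,off,scale,c0,L):
    for seg in L:
        q=(proj(n,board(b,seg))+off+.5-c0)*scale; cv2.polylines(img,[np.round(q*8).astype(int)],False,(255,0,255),1,cv2.LINE_AA,3)
L=[np.array([[0,146,0],[222,146,0],[222,-146,0],[0,-146,0],[0,146,0]],float)]
for y in(96,32,-32,-96):
    L.append(np.array([[18,y-20,6],[150,y-20,6],[150,y+20,6],[18,y+20,6],[18,y-20,6]],float))
    for x in(51,117): L.append(np.array([[x,y-6.5,40],[x,y+6.5,40]],float))
t=cv2.imread("pics/top0.png"); s=cv2.imread("pics/side0.png")
a=cv2.resize(t[120:205,262:364],None,fx=4,fy=4,interpolation=2); draw(a,"top",r.x[3:5],4,np.array([262,120]),L)
c=cv2.resize(s[150:255,215:332],None,fx=3.4,fy=3.4,interpolation=2); draw(c,"side",r.x[5:7],3.4,np.array([215,150]),L)
H=max(a.shape[0],c.shape[0]); pad=lambda i:cv2.copyMakeBorder(i,0,H-i.shape[0],0,0,0)
o=np.hstack([pad(a),pad(c)])[:, :]; print(o.shape); o=o if o.shape[1]<=800 else o[:,:800]; cv2.imwrite("pics/ov.png",o)
E
python3 b2.py
```

```text
[659.93  38.09  -0.1    0.76   0.29  -0.19  -0.09 437.8  225.3  447.8
  42.51 447.22]
[-0.13 -0.06  0.08 -0.11  0.2  -0.05 -0.03  0.3   0.01  0.15 -0.14  0.01
 -0.05 -0.07  0.11 -0.2  -0.24  0.14  0.23  0.09 -0.06 -0.03 -0.1 ]
way 96 [[644.3  136.26  63.44]]
way -96 [[624.19 -54.68  63.44]]
(357, 806, 3)
```

View pics/ov.png

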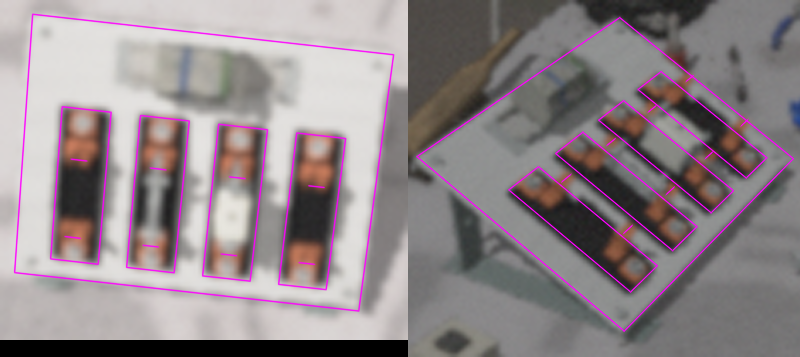

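```bash
cat >> h.py <<'E'
def way(b,y,out,up=0):
    R=rz(b[2])@M; return board(b[:3],[84+up,y,out])[0], Ro.from_matrix(R@np.diag([1,-1,-1.]))
E
python3 - <<'E'
from h import *
b=np.load("b.npy"); print(b[2])
s=ctrl.state(); print(s["tcp_pos"],s["tcp_rot"].round(4))
for o in(32.8,92.8): go(*way(b,96,o,2.5))
E
```

```text
-0.10493519645748389
[440.71191921 223.24238844  24.82262322] [-4.000e-04  9.923e-01 -1.240e-01  2.000e-03]
 tcp [440.7 223.2  24.8] d [205.9  36.  -68. ] -> [0.8237, 0.1441, -0.272, 0.0436, 0.6162, -0.1796] rows>= 5.3
 tcp [440.7 223.2  24.8] d [ 178.3   40.  -121.1] -> [0.713, 0.1599, -0.4844, 0.0436, 0.6162, -0.1796] rows>= 5.3
```

Call:
{"method": "move_arm", "body": {"rows": [[[0,0,0,0,0,0,15],[0,0,-0.1,0,0,0,15],[0,0,-0.25,0,0,0,15],[0,0,-0.4,0,0,0,15],[0,0,-0.52,0,0.05,0,15],[0.1,0.02,-0.6,0.007,0.1,-0.03,15],[0.2,0.05,-0.6,0.014,0.2,-0.06,15],[0.32,0.08,-0.6,0.021,0.3,-0.09,15],[0.44,0.1,-0.57,0.028,0.4,-0.12,15],[0.54,0.12,-0.54,0.035,0.5,-0.15,15],[0.65,0.14,-0.5,0.0436,0.6,-0.18,15],[0.713,0.16,-0.484,0.0436,0.616,-0.18,15],[0.713,0.16,-0.484,0.0436,0.616,-0.18,15],[0.713,0.16,-0.484,0.0436,0.616,-0.18,15],[0.713,0.16,-0.484,0.0436,0.616,-0.18,15],[0.713,0.16,-0.484,0.0436,0.616,-0.18,15],[0.713,0.16,-0.484,0.0436,0.616,-0.18,15]]], "grip_force": 80}}

```text
time_s: 6.38
tcp_pos: [602.2, 141.0, 145.6]
tcp_rot: [0.013, 0.969, -0.051, 0.241]
ft_force: [-0.5, 0.0, -2.1]
width: 26.7
grasp_force: 77.7
```

```bash
cat > look.py <<'E'
import sys
from h import *
b=np.load("b.npy"); y=float(sys.argv[1]); out=float(sys.argv[2]); off=float(sys.argv[3]); name=sys.argv[4]
si=ctrl.read_camera("side"); cv2.imwrite(f"pics/{name}_raw.png",si); st=ctrl.state()
print(st["tcp_pos"].round(1),st["width"],st["ft_force"].round(1),st["time_s"],st["grasp_force"])
c0=np.array([int(v) for v in sys.argv[5].split(",")]); k=6; W=100
a=cv2.resize(si[c0[1]:c0[1]+W,c0[0]:c0[0]+W],None,fx=k,fy=k,interpolation=2); c=a.copy() if 0 else a
R=Rtool().as_matrix()@np.diag([1,-1,-1.]) # fuse frame if unslipped
def F(L): return st["tcp_pos"]+(np.array(L,float)-[-off,0,0]*np.array(1)-[2*off,0,24.8])@R.T
ys=[[22,14,0],[22,14,38],[22,-14,38],[-22,-14,38],[-22,14,38],[-22,14,0],[-22,-14,0],[-22,-14,38]]
segs=[ys,[[-22,14,38],[22,14,38]],[[-22,14,0],[22,14,0]],[[39.5,0,10],[39.5,0,25],[22,0,25]],[[-39.5,0,10],[-39.5,0,25],[-22,0,25]],[[-39.5,0,10],[-22,0,10]]]
for s in segs:
    q=(proj("side",F(s))+b[5:7]+.5-c0)*k; cv2.polylines(a,[np.round(q*8).astype(int)],False,(255,255,0),1,cv2.LINE_AA,3)
cv2.imwrite(f"pics/{name}.png",a)
go(*way(b,y,out+60,off)); go(*way(b,y,out,off))
E
python3 look.py 96 32.8 2.5 hA 225,150
```

```text
[602.3 141.  145.6] 26.88338999706887 [-0.7 -0.7 -2.2] 6.4333 77.69806820908343
 tcp [602.3 141.  145.6] d [ 1.2  0.4 -0.4] -> [0.005, 0.0014, -0.0016, -0.0001, 0.0024, 0.0009] rows>= 0.0
 tcp [602.3 141.  145.6] d [ 1.4  0.4 59.6] -> [0.0054, 0.0014, 0.2384, -0.0001, 0.0024, 0.0009] rows>= 1.4
```

View pics/hA.png

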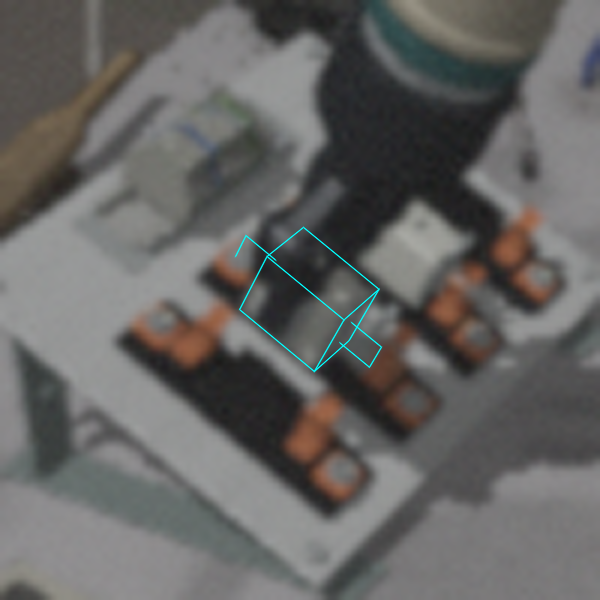

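Call:
{"method": "move_arm", "body": {"rows": [[[0.005,0.0014,0.06,0,0.0024,0,15],[0.005,0.0014,0.11,0,0.0024,0,15],[0.005,0.0014,0.135,0,0.0024,0,15],[0.005,0.0014,0.15,0,0.0024,0,15],[0.005,0.0014,0.165,0,0.0024,0,15],[0.005,0.0014,0.175,0,0.0024,0,15],[0.005,0.0014,0.185,0,0.0024,0,15],[0.005,0.0014,0.185,0,0.0024,0,15],[0.005,0.0014,0.185,0,0.0024,0,15]]]}}

```text
time_s: 7.18
tcp_pos: [625.3, 137.9, 104.9]
tcp_rot: [0.013, 0.969, -0.051, 0.242]
ft_force: [1.2, 0.3, -1.2]
width: 26.8
grasp_force: 77.2
```

```bash
cat > chk.py <<'E'
import sys
from h import *
b=np.load("b.npy"); st=ctrl.state(); R=rz(b[2])@M; y=float(sys.argv[1])
print("tcp in way frame",(R.T@(st["tcp_pos"]-way(b,y,0)[0])).round(2),"force in way frame",(R.T@st["ft_force"]).round(1),"tq",(R.T@st["wrist_torque"]).round(2),st["width"].round(1),st["time_s"])
go(*way(b,y,float(sys.argv[2]),float(sys.argv[3])))
E
python3 chk.py 96 32.8 2.5
```

```text
Traceback (most recent call last):
  File "chk.py", line 4, in <module>
    print("tcp in way frame",(R.T@(st["tcp_pos"]-way(b,y,0)[0])).round(2),"force in way frame",(R.T@st["ft_force"]).round(1),"tq",(R.T@st["wrist_torque"]).round(2),st["width"].round(1),st["time_s"])
                                                                                                                                                                    ^^^^^^^^^^^^^^^^^
AttributeError: 'float' object has no attribute 'round'
```

Call:
{"method": "move_arm", "body": {"rows": [[[0,0,0.01,0,0,0,15],[0,0,0.02,0,0,0,15],[0,0,0.03,0,0,0,15],[0,0,0.04,0,0,0,15],[0,0,0.048,0,0,0,15],[0,0,0.055,0,0,0,15],[0,0,0.06,0,0,0,15],[0,0,0.06,0,0,0,15],[0,0,0.06,0,0,0,15]]]}}

```text
time_s: 7.93
tcp_pos: [631.2, 137.3, 93.8]
tcp_rot: [0.013, 0.969, -0.051, 0.242]
ft_force: [-15.3, 2.4, 20.5]
width: 27.3
grasp_force: 80.8
```

```bash
sed -i 's/st\["width"\].round(1)/st["width"]/' chk.py; python3 chk.py 96 32.8 2.5
```

```text
tcp in way frame [ 2.66 -0.36 32.98] force in way frame [-4.   0.8 25.4] tq [0.25 0.81 0.13] 27.268679611318536 7.9333
 tcp [631.2 137.3  93.8] d [-0.2 -0.4  0.2] -> [-0.0006, -0.0014, 0.0007, 0.0003, -0.0015, 0.0003] rows>= 0.0
```

Call:
{"method": "move_arm", "body": {"rows": [[[0,0,0.006,0,0,0,15],[0,0,0.012,0,0,0,15],[0,0,0.012,0,0,0,15]]]}}

```text
time_s: 8.18
tcp_pos: [631.3, 137.3, 93.7]
tcp_rot: [0.013, 0.969, -0.051, 0.243]
ft_force: [-31.2, 3.7, 41.1]
width: 27.3
grasp_force: 83.7
```

```bash
python3 chk.py 96 32.8 2.5
```

```text
tcp in way frame [ 2.67 -0.33 32.8 ] force in way frame [-8.4  0.5 51. ] tq [0.15 1.43 0.11] 27.254183336566143 8.1833
 tcp [631.3 137.3  93.7] d [-0.2 -0.3 -0. ] -> [-0.0007, -0.0013, -0.0, 0.0005, -0.0031, 0.0001] rows>= 0.0
```

Call:
{"method": "move_arm", "body": {"rows": [[[0,0,-0.015,0,0,0,30],[0,0,-0.015,0,0,0,40],[0,0,-0.015,0,0,0,44],[0,0,-0.015,0,0,0,44],[0,0,-0.06,0,0,0,44],[0,0,-0.16,0,0,0,44],[0,0,-0.3,0,0,0,44],[0,0,-0.4,0,0,0,44],[0,0,-0.45,0,0,0,44],[0,0,-0.45,0,0,0,44],[0,0,-0.45,0,0,0,44]]]}}

```text
time_s: 9.1
tcp_pos: [581.0, 142.4, 188.8]
tcp_rot: [0.013, 0.969, -0.051, 0.242]
ft_force: [0.5, -0.4, -0.2]
width: 44.1
grasp_force: 0.0
```

```bash
python3 chk.py 96 32.8 2.5; python3 -c "
from h import *
go([447.2,40.6,90],down(-.02))"
```

```text
tcp in way frame [  2.7   -0.5  140.54] force in way frame [ 0.4 -0.4 -0.5] tq [-0.    0.23 -0.  ] 44.08249360604539 9.1
 tcp [581.  142.4 188.8] d [ -0.3  -0.5 107.7] -> [-0.001, -0.002, 0.431, 0.0002, -0.0006, 0.0002] rows>= 2.6
 tcp [581.  142.4 188.8] d [-154.5  115.3   29.7] -> [-0.618, 0.461, 0.1188, 0.0267, -0.6225, -0.1058] rows>= 4.7
```

Call:
{"method": "move_arm", "body": {"rows": [[[-0.14,0.1,0,0.005,-0.12,-0.02,55],[-0.28,0.2,0,0.01,-0.24,-0.04,60],[-0.42,0.3,0.02,0.015,-0.36,-0.06,60],[-0.55,0.4,0.06,0.02,-0.48,-0.08,60],[-0.618,0.461,0.119,0.027,-0.6,-0.106,60],[-0.618,0.461,0.119,0.027,-0.6225,-0.106,60],[-0.618,0.461,0.119,0.027,-0.6225,-0.106,60],[-0.618,0.461,0.119,0.027,-0.6225,-0.106,60],[-0.618,0.461,0.119,0.027,-0.6225,-0.106,60],[-0.618,0.461,0.119,0.027,-0.6225,-0.106,60]]]}}

```text
time_s: 9.93
tcp_pos: [447.6, 41.4, 90.2]
tcp_rot: [0.0, 1.0, -0.009, 0.001]
ft_force: [-0.2, 0.7, 0.5]
width: 59.9
grasp_force: 0.0
```

Run:
```python
from h import *
go([447.2,40.6,24.5],down(-.02)); s=ctrl.read_camera("side")
a=cv2.resize(s[145:265,215:375],None,fx=5,fy=5,interpolation=2); cv2.imwrite("pics/s5.png",a)
```

```text
tcp [447.6  41.4  90.2] d [-0.4  0.8 65.7] -> [-0.0017, 0.003, 0.2628, 0.0001, -0.0014, 0.0017] rows>= 1.6
```

View pics/s5.png

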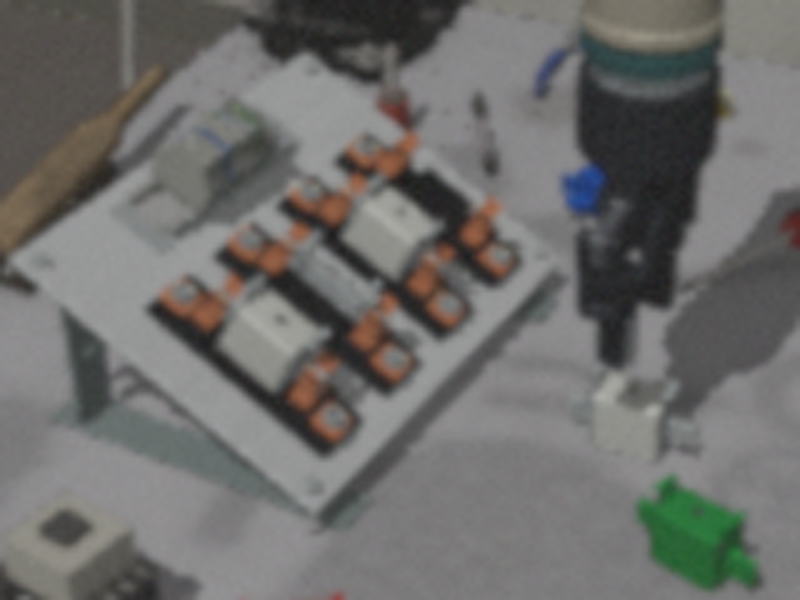

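Call:
{"method": "move_arm", "body": {"rows": [[[-0.0015,0.003,0.1,0,-0.0014,0.0017,60],[-0.0015,0.003,0.2,0,-0.0014,0.0017,60],[-0.0015,0.003,0.263,0,-0.0014,0.0017,60],[-0.0015,0.003,0.263,0,-0.0014,0.0017,50],[-0.0015,0.003,0.263,0,-0.0014,0.0017,40],[-0.0015,0.003,0.263,0,-0.0014,0.0017,30],[-0.0015,0.003,0.263,0,-0.0014,0.0017,20],[-0.0015,0.003,0.263,0,-0.0014,0.0017,15],[-0.0015,0.003,0.263,0,-0.0014,0.0017,15],[-0.0015,0.003,0.263,0,-0.0014,0.0017,15],[-0.0015,0.003,0.263,0,-0.0014,0.0017,15]]], "grip_force": 50}}

```text
time_s: 10.9
tcp_pos: [447.8, 40.0, 25.1]
tcp_rot: [-0.0, 1.0, -0.011, 0.0]
ft_force: [-0.4, 1.9, 6.3]
width: 27.5
grasp_force: 50.6
```

Run:
```python
from h import *
b=np.load("b.npy")
for y,o in((96,(281,320)),(-32,(402,211))):
    m=(np.array(o)+.5)/5-.5+[215,145]
    f=lambda p:(proj("side",board(b[:3],[84+p[0],y+p[1],46]))[0]+b[5:7]-m)
    print(y,"dot at x,y offset in way",least_squares(f,[0,0]).x.round(2))
s=ctrl.state(); print(s["tcp_pos"].round(2),s["width"])
for o in(95,75): go(*way(b,-96,s["tcp_pos"][2]+8+o-35,1.5))
```

```text
96 dot at x,y offset in way [-1.52  1.34]
-32 dot at x,y offset in way [0.76 0.23]
[447.78  39.97  25.1 ] 27.52976554659406
 tcp [447.8  40.   25.1] d [ 136.3   87.3 -121.1] -> [0.545, 0.3493, -0.4845, -0.0262, 0.6207, 0.1043] rows>= 4.8
 tcp [447.8  40.   25.1] d [ 145.6   88.1 -103.5] -> [0.5824, 0.3524, -0.4138, -0.0262, 0.6207, 0.1043] rows>= 4.8
```

Call:
{"method": "move_arm", "body": {"rows": [[[0,0,0,0,0,0,15],[0,0,-0.1,0,0,0,15],[0,0,-0.25,0,0,0,15],[0,0,-0.4,0,0,0,15],[0,0,-0.52,0,0.05,0,15],[0.08,0.05,-0.6,-0.005,0.1,0.02,15],[0.16,0.11,-0.6,-0.01,0.2,0.04,15],[0.25,0.17,-0.6,-0.015,0.3,0.06,15],[0.33,0.23,-0.57,-0.02,0.4,0.08,15],[0.42,0.29,-0.54,-0.026,0.5,0.1,15],[0.5,0.34,-0.5,-0.026,0.6,0.104,15],[0.547,0.35,-0.485,-0.026,0.6207,0.104,15],[0.547,0.35,-0.485,-0.026,0.6207,0.104,15],[0.547,0.35,-0.485,-0.026,0.6207,0.104,15],[0.547,0.35,-0.485,-0.026,0.6207,0.104,15],[0.547,0.35,-0.485,-0.026,0.6207,0.104,15],[0.547,0.35,-0.485,-0.026,0.6207,0.104,15]]], "grip_force": 80}}

```text
time_s: 12.32
tcp_pos: [581.7, -50.1, 145.4]
tcp_rot: [0.013, 0.969, -0.05, 0.24]
ft_force: [0.2, -1.0, -1.9]
width: 26.7
grasp_force: 79.3
```

```bash
python3 chk.py -96 33.1 2
```

```text
tcp in way frame [7.800e-01 9.000e-02 9.246e+01] force in way frame [-0.6 -1.  -1.9] tq [ 0.    0.35 -0.  ] 26.69040116003078 12.3167
 tcp [581.7 -50.1 145.4] d [ 1.4  0.1 59.4] -> [0.0055, 0.0004, 0.2374, -0.0001, 0.0031, 0.0017] rows>= 1.4
```

Call:
{"method": "move_arm", "body": {"rows": [[[0.005,0,0.06,0,0.003,0.0017,15],[0.005,0,0.11,0,0.003,0.0017,15],[0.005,0,0.135,0,0.003,0.0017,15],[0.005,0,0.15,0,0.003,0.0017,15],[0.005,0,0.165,0,0.003,0.0017,15],[0.005,0,0.175,0,0.003,0.0017,15],[0.005,0,0.185,0,0.003,0.0017,15],[0.005,0,0.185,0,0.003,0.0017,15],[0.005,0,0.185,0,0.003,0.0017,15]]]}}

```text
time_s: 13.07
tcp_pos: [604.4, -52.7, 104.6]
tcp_rot: [0.013, 0.969, -0.051, 0.241]
ft_force: [0.8, 2.3, -1.5]
width: 26.9
grasp_force: 79.5
```

```bash
python3 chk.py -96 33.1 2
```

```text
tcp in way frame [ 1.77 -0.14 45.67] force in way frame [-0.2  2.4 -1.6] tq [0.35 0.26 0.1 ] 26.89871637960853 13.0667
 tcp [604.4 -52.7 104.6] d [ 0.2 -0.1 12.6] -> [0.0009, -0.0005, 0.0503, -0.0001, 0.0006, -0.0008] rows>= 0.3
```

In the mouth with almost no force; pressing home.

Call:
{"method": "move_arm", "body": {"rows": [[[0,0,0.01,0,0,0,15],[0,0,0.02,0,0,0,15],[0,0,0.03,0,0,0,15],[0,0,0.04,0,0,0,15],[0,0,0.048,0,0,0,15],[0,0,0.055,0,0,0,15],[0,0,0.062,0,0,0,15],[0,0,0.069,0,0,0,15],[0,0,0.069,0,0,0,15]]]}}

```text
time_s: 13.82
tcp_pos: [610.6, -53.6, 92.8]
tcp_rot: [0.013, 0.969, -0.051, 0.242]
ft_force: [-27.4, 1.8, 38.7]
width: 26.5
grasp_force: 86.1
```

```bash
python3 chk.py -96 33.1 2
```

```text
tcp in way frame [ 1.76 -0.31 32.35] force in way frame [-6.  -1.1 47.1] tq [-0.18  1.28 -0.06] 26.536982817364766 13.8167
 tcp [610.6 -53.6  92.8] d [ 0.2 -0.3 -0.8] -> [0.001, -0.0013, -0.003, 0.0002, -0.002, 0.0002] rows>= 0.0
```

Call:
{"method": "move_arm", "body": {"rows": [[[0,0,-0.015,0,0,0,30],[0,0,-0.015,0,0,0,40],[0,0,-0.015,0,0,0,44],[0,0,-0.015,0,0,0,44],[0,0,-0.06,0,0,0,44],[0,0,-0.16,0,0,0,44],[0,0,-0.3,0,0,0,44],[-0.1,0.1,-0.45,0,0,0,44],[-0.25,0.2,-0.6,0,0,0,44],[-0.35,0.35,-0.7,0,0,0,44],[-0.45,0.5,-0.7,0,0,0,44],[-0.55,0.65,-0.7,0,0,0,44],[-0.6,0.8,-0.7,0,0,0,44],[-0.6,0.8,-0.7,0,0,0,44],[-0.6,0.8,-0.7,0,0,0,44],[-0.6,0.8,-0.7,0,0,0,44]]]}}

```text
time_s: 15.15
tcp_pos: [376.5, -232.9, 173.4]
tcp_rot: [0.013, 0.969, -0.055, 0.241]
ft_force: [-0.0, 0.8, 0.5]
width: 43.8
grasp_force: 0.0
```

Run:
```python
from h import *
st=ctrl.state(); print(st["tcp_pos"],st["ft_force"],st["time_s"])
s=ctrl.read_camera("side"); t=ctrl.read_camera("top")
a=cv2.resize(s[150:250,215:332],None,fx=3.6,fy=3.6,interpolation=2); c=cv2.resize(t[120:200,265:360],(378,318),interpolation=2)
o=np.zeros((360,800,3),np.uint8); o[:360,:421]=a; o[:318,422:800]=c; cv2.imwrite("pics/fin.png",o)
```

```text
[ 376.50142451 -232.8708493   173.36772969] [-0.02013924  0.80236004  0.50966014] 15.15
```

View pics/fin.png

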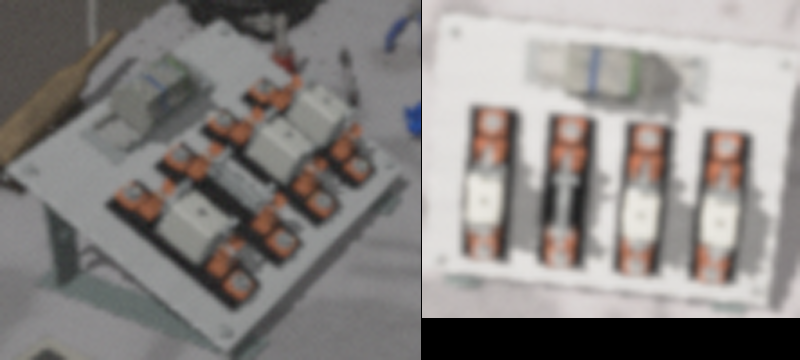

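The last picture shows all four ways filled and square. The block dots sit in line: A at (486,202), the fuse-link already fitted at (641,216), and B at (720,224). The gripper is clear of everything.

```bash
python3 -c "
from workcell import ctrl
print(ctrl.job_done())"
```

```text
the job is handed in; nothing more can be done
None
```

I fitted both spare fuse-links in the two outer ways; each stopped firmly at the expected depth under about 50 N, and I handed the job in at about 15 s of the 48 s (no verdict was shown).

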